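# Fit a carved horse-head finial into its plinth on the stop board

### The arm

A 6-joint arm with a two-finger parallel gripper is mounted at the origin on the work surface. World frame = base frame: x ahead of the robot, y to its left, z up, the work surface at z = 0. Lengths are in m, angles in rad, forces in N, time in s.
With the tool pointing down it reaches from about 0.275 to 0.825 m from the base axis. Payload 5.2 kg.
Tool frame: the origin (TCP) lies at the very end of the fingers, on their centre line; the grasp point (between the pads) lies 19 mm behind it; z points along the fingers, y is the line along which they close (so a half turn about z gives the same grasp; the last joint's range is limited). The gripper opens to 93 mm and grips with 3 to 60 N. Pads are 15 mm wide; open, the fingers measure 128 mm over their backs; the gripper's body (75 mm by 188 mm) begins 65 mm behind the grasp point.
Start: joints at [-0.203, 0.259, 1.535, -0, 1.348, -0.203], TCP at [0.55, 0, 0.219] pointing down, gripper open.
Joint ranges: [-3.14, 3.14], [-0.91, 2.08], [0.19, 2.58], [-1.22, 4.36], [0.22, 2.71], [-3.12, 3.12]. Speed limits (rad/s): [2.57, 2.57, 3.14, 3.14, 3.14, 3.14].

### API

Orientations are given as [roll, pitch, yaw] about the fixed x, y, z axes, in that order (R = Rz(yaw) Ry(pitch) Rx(roll)).
In Python, from rig import sensors, eyes, ticket gives the robot as it stands. The module is installed in compiled form; this text tells all that it offers.
- The arm moves only by the tool apply_moves, never from a script. Its arguments are lists of equal length, an entry for each row: "translation": the shift along the tool's x, y, z in units of 2 cm (1.0 is 2 cm), a list of three; "delta_rot": the turn, a rotation vector about the tool's x, y, z in units of 8 degrees (1.0 is 8 degrees), a list of three. In form: {"translation": [[x, y, z], ...], "delta_rot": [[ax, ay, az], ...]}. A call has 1 to 20 rows; each row shifts and turns the commanded pose from where the row before left it, along the tool's axes as they then stand; what a row does not reach is not made up. A row lasts 1/10 s, in which the tool goes at most 50 mm and 8.59 degrees, less where a joint would pass 70% of its speed; a pose out of reach is approached as far as the arm can. A call with a number of a shift or a turn outside -1 to 1 is refused whole. A call with a gripper value outside its range is refused whole. "grip" is the closure in counts, from 0 (fully open) to 255 (shut), set as the call begins (left out, the last holds). The fingers move at their own pace and stop on an object; "newtons" is the grip in N (left out, the last holds). Time passes only in rows, so rows that do not move let the fingers close. It gives the time, the measured TCP pose, the force, the opening and the grip force at its end, in the units of the state.
- sensors.observe(): the state, without advancing time (a new reading comes with each control period).
- eyes.get_image(name): name is "scene" or "side" or "wrist"; returns the picture (384x512x3 uint8, blue, green, red); there is no depth.
- eyes.camera_params(name): a dict with "fovy" (degrees; the focal length in pixels is half the picture's height over the tangent of half this angle, whatever the lens; pixels are square), "cx", "cy" (the principal point, pixels), "pose" (4x4, takes a point from camera to world coordinates); the wrist camera has in their place "mount" (4x4, takes a point from camera to tool coordinates, whose origin is the TCP and whose axes are the flange's). Camera axes: x right, y up, looking along -z (the intrinsics and any distortion apply to the point x, -y, -z); pixel columns grow to the right and rows downward; lengths in m; the calibration is good to about 2 mm. A picture is of the moment at which its call begins: read the wrist's pose just before it. camera_params takes no time and is no camera call.
- ticket.hand_in(): hands the job in; it is judged then, once.
The state is a dict: "time_s": time; "q": joint angles; "joint_vel": joint speeds; "effort": joint torques, N m; "eef_pos": TCP position; "ee_rot": TCP orientation; "force": force on the tool from outside, world axes, zero at the start; "torque": the same for the moment, N m; "width": opening from 0.0 (shut) to 1.0 (fully open); "gripper_force": force on a finger pad.
Only numpy, scipy, OpenCV 4.12 (cv2) and the standard library are available. Lean on these libraries where they do the work, as an engineer would, in place of code of your own. Each camera call takes 0.05 s, during which the arm holds its last target. There are 200 camera calls.

### The job

On the stop board, push the dark walnut plinth square into the corner, tight against both the long fence and the side stop. Then take the pale horse-head finial from the drilled stand, enter its tenon in the plinth's bore, turn it until the key slips into the keyway and push it fully home, with the plinth still tight in the corner and the other things on the bench left where they are. Finish holding: still gripping the horse head and pressing it firmly down into the plinth, without letting go.

Things in the scene. Friction and masses are not known exactly. Their poses are not given: they have to be found in the camera images.
- stop_corner (a point): inner corner of the fixed stop board, on its base's upper face (18 mm above the bench). x points to the long fence: its face is the plane x = 0 (260 mm long, 35 thick, 24 high). The side stop's face is the plane y = 0, the stop (150 mm long, 30 wide, 24 high) lies on the -y side. z up. The free base reaches to x = -245 and y = +230 mm
- plinth: loose walnut block on the stop board, 80 mm along x, 100 along y, 42 high, 0.2 to 0.33 kg; origin at the centre of its underside. Its +x face goes on the fence and its -y face on the side stop: its origin then lies at (-40, 50, 0) mm from stop_corner, axes parallel. Bore in the middle of its top: 26.5 mm wide, 34 deep; keyway 10 mm wide, full depth, on the bore's -x side, out to 20.5 mm from the axis
- plinth_corner (a point): bottom corner of the plinth at its +x, -y corner (40, -50, 0 mm from its origin), the corner that goes into the stops; axes as the plinth
- bore_mouth (a point): centre of the bore's mouth, on the plinth's top face, 42 mm above its underside; axes as the plinth
- horse_grip (a point): grip point in the middle of the pale finial's neck, half-way through it. z up, the horse looks along +x; flat sides at y = -14 and +14 mm, flat for 18 mm before and behind this point and 28 mm below it. Ears rise 44 mm above it; a 48 mm wide collar lies 46 to 54 mm below it, its underside is the shoulder. The tenon's axis passes 5 mm in front (+x) of this point; the tenon's foot is 84 mm below
- horse_head: the same finial (128 mm high, 0.13 to 0.18 kg), origin at the centre of the tenon's foot. Tenon 25 mm wide, 30 long. A dark key 8 mm wide stands out of its -x side (under the mane) to 19 mm from the axis, over the upper 18 mm; the lowest 12 mm are plain and enter the bore at any angle, then the key rides on the plinth's top until it meets the keyway. At the start it looks away from the robot within about 60 degrees
- shoulder (a point): point on the finial's axis at the level of its shoulder, 30 mm above the tenon's foot; meets bore_mouth when the finial is home
- stand: drilled hardwood block, 80 x 260 x 30 mm, fixed; origin at the centre of its underside, long side along its y. Two round holes of 27 mm, 11 mm deep, at y = -70 and +70 mm, hold the horse head and the acorn finial, either way round. Lift a finial straight up by 15 mm or more to clear it
- acorn_finial: bystander: darker, acorn-shaped turned finial (48 mm wide, 100 mm high) in the stand's other hole; origin at its foot
- glue_bottle: bystander: white squeeze bottle, 64 mm wide, 190 mm high, at the back
- wax_jar: bystander: amber jar with orange cap, 56 mm wide, 65 mm high, at the back
- mallet: bystander: carver's mallet standing on its head, 84 mm wide, 238 mm high, to the right
- gouge: bystander: carving gouge lying at the near left, 225 mm long
- offcut: bystander: pale offcut, 120 x 45 x 30 mm, at the near left
- cork_block: bystander: cork sanding block, 100 x 60 x 35 mm, to the left
- try_square: bystander: try square lying at the near right, stock 120 mm, blade 150 mm
Not all that is in view belongs to the job. What is shaped like the horse_head but pink or purple is not meant.

How it is judged:
By the outcome, as a careful person would: the job done as asked, in the order asked, and still so for the second after the job is handed in, while the arm keeps its last pose, push and grip.
It also fails if it takes over 72 s, if anything falls off the work surface, if the arm or the gripper's body presses on something with over 40 N, if the wrist force passes 120 N, or if a joint passes its speed limit or range.

## Working session

There is one attempt and no reset: what is moved stays moved. The work goes in short steps, Python scripts to look and compute and a tool call to move; the robot and the scene stay as the last step left them, time stands still between calls to the robot, and variables do not carry over. Pictures are saved under pics/ and viewed, at most 10 in all, crops included, and the job is handed in when it is done.

Besides the shell and the picture viewer there is one more tool, called after "Request:" by a JSON object that holds its "fn" and its "kwargs", one argument or row to a line. apply_moves: Moves the arm, as the interface text tells. Its arguments: {"type":"object","properties":{"translation":{"type":"array"},"delta_rot":{"type":"array"},"grip":{"type":"number"},"newtons":{"type":"number"}},"required":["translation","delta_rot"]}

```bash
mkdir -p pics; python3 - <<'E'
from rig import sensors, eyes, ticket
import cv2,numpy as np
np.set_printoptions(precision=4,suppress=True)
for n in("scene","side","wrist"):
    p=eyes.camera_params(n); print(n,p)
    cv2.imwrite(f"pics/{n}0.png",eyes.get_image(n))
a=cv2.imread("pics/scene0.png");print(a.shape)
cv2.imwrite("pics/scene0b.png",cv2.resize(a,(800,600),interpolation=cv2.INTER_CUBIC))
b=cv2.imread("pics/side0.png");cv2.imwrite("pics/side0b.png",cv2.resize(b,(800,600),interpolation=cv2.INTER_CUBIC))
print(sensors.observe())
E
```

```text
scene {'fovy': 48.4313501590889, 'cx': 255.82190136112237, 'cy': 190.63400100520568, 'pose': array([[-0.4543, -0.6732,  0.5834,  1.431 ],
       [ 0.8907, -0.3301,  0.3126,  0.5324],
       [-0.0179,  0.6617,  0.7496,  1.269 ],
       [ 0.    ,  0.    ,  0.    ,  1.    ]])}
side {'fovy': 46.95906457980008, 'cx': 257.8996469002247, 'cy': 187.27351214213107, 'pose': array([[-0.94  ,  0.1938, -0.2809,  0.067 ],
       [-0.3412, -0.5307,  0.7758,  1.2116],
       [ 0.0013,  0.8251,  0.565 ,  0.9418],
       [ 0.    ,  0.    ,  0.    ,  1.    ]])}
wrist {'fovy': 62.26278033967452, 'cx': 257.40818255158354, 'cy': 194.77655260888332, 'mount': array([[-0.0002,  0.9701,  0.2425,  0.0673],
       [ 1.    ,  0.0003, -0.0003,  0.0003],
       [-0.0003,  0.2425, -0.9701, -0.1659],
       [ 0.    ,  0.    ,  0.    ,  1.    ]])}
(384, 512, 3)
{'time_s': 0.15, 'q': array([-0.2028,  0.2592,  1.5358,  0.    ,  1.348 , -0.2028]), 'joint_vel': array([-0.0007, -0.0025, -0.0029,  0.0005, -0.0009,  0.0002]), 'effort': array([  0.0018, -43.7644, -28.4233,   0.072 ,   0.038 ,  -0.    ]), 'eef_pos': array([0.5496, 0.0001, 0.218 ]), 'ee_rot': array([-3.1401, -0.0003,  1.5708]), 'force': array([-0.2549, -0.464 , -0.4213]), 'torque': array([-0.028 ,  0.0108,  0.0051]), 'gripper_force': 0.0, 'width': 0.9973484414970448}
```

View pics/scene0b.png

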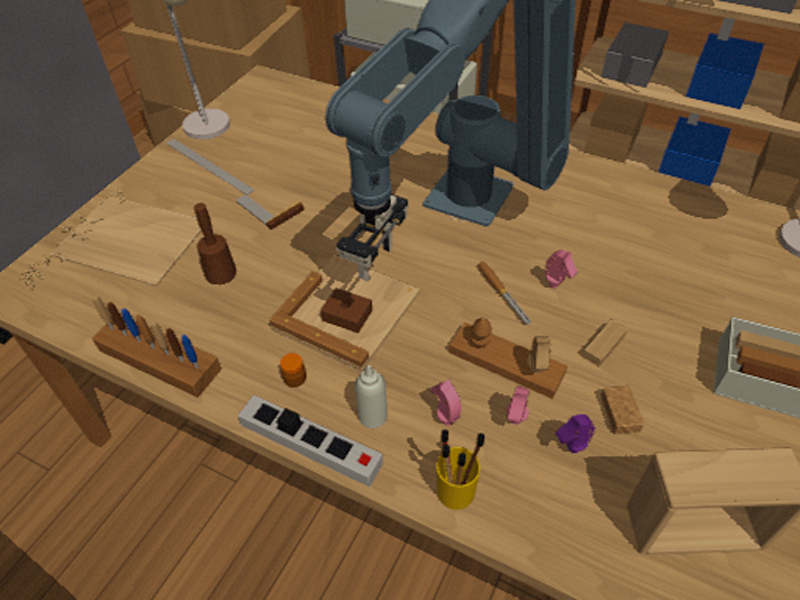

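View pics/side0b.png

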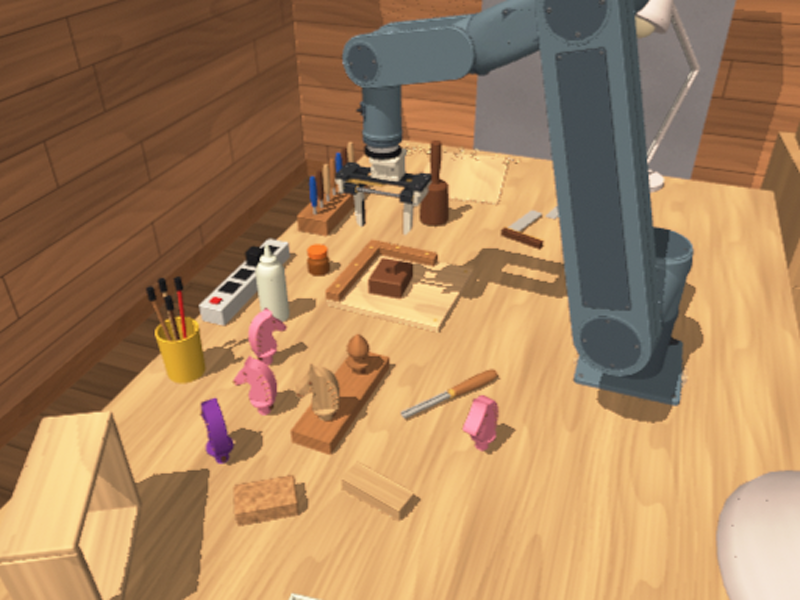

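Scene: stop board corner at about (272,320) and plinth at (347,308) in the 800-px picture; stand from (450,345) to (565,380), with the horse at (541,352) and the acorn at (480,330). Side: horse at (322,392), acorn at (358,352), plinth at (391,278).

```bash
python3 - <<'E'
import cv2,numpy as np
w=cv2.imread("pics/wrist0.png");cv2.imwrite("pics/wrist0b.png",cv2.resize(w,(800,600),interpolation=cv2.INTER_CUBIC))
a=cv2.imread("pics/scene0.png");b=cv2.imread("pics/side0.png")
m=np.zeros((600,800,3),np.uint8)
# scene stand cols 280-370 rows 195-260 x... ; side stand cols 180-255 rows 205-295
m[:300,:400]=cv2.resize(a[190:265,275:375],(400,300),interpolation=cv2.INTER_CUBIC)
m[300:,:400]=cv2.resize(b[205:295,165:285][:, :],(400,300),interpolation=cv2.INTER_CUBIC)
m[:300,400:]=cv2.resize(a[165:240,165:265],(400,300),interpolation=cv2.INTER_CUBIC)
m[300:,400:]=cv2.resize(b[145:220,200:300],(400,300),interpolation=cv2.INTER_CUBIC)
cv2.imwrite("pics/mos.png",m)
E
```

```text
(no output)
```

View pics/wrist0b.png

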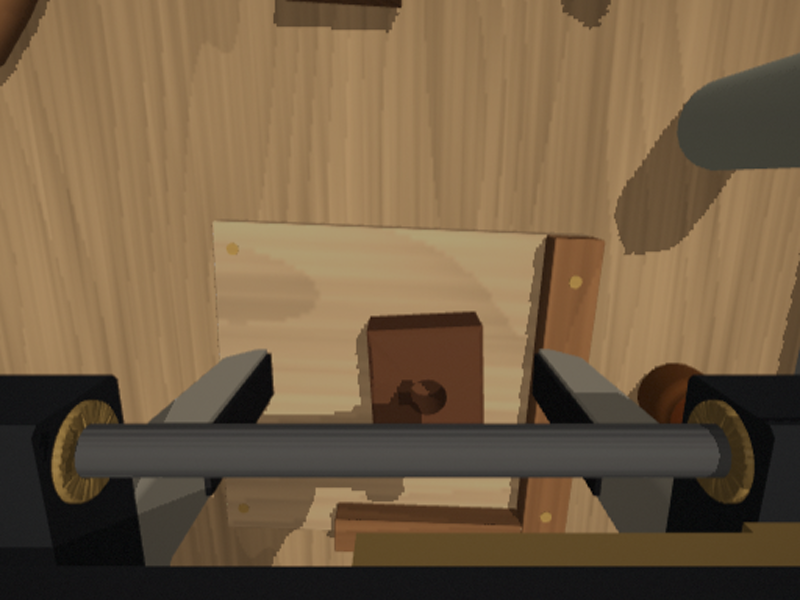

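View pics/mos.png

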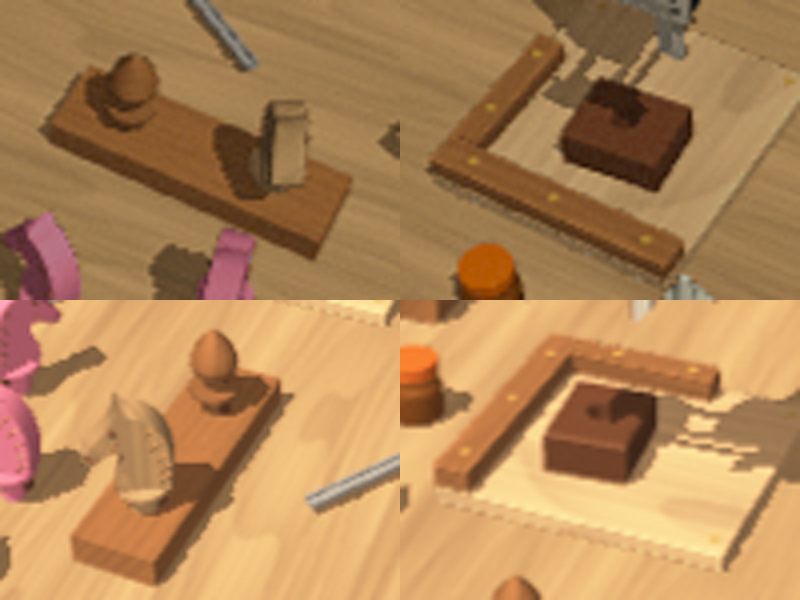

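Wrist: plinth top roughly (369,330)-(482,325), bore near (425,397), keyway to its left; fence inner face near x=535. Mosaic: horse at the left-hand end of the stand (+y), looking to the upper left in the side view; acorn in the other hole.

```bash
cat > h.py <<'E'
from rig import sensors, eyes, ticket
import cv2,numpy as np
from scipy.spatial.transform import Rotation as Ro
np.set_printoptions(precision=4,suppress=True)
def cam(n,st=None):
    p=eyes.camera_params(n)
    if n=="wrist":
        T=np.eye(4);T[:3,:3]=Ro.from_euler('xyz',st["ee_rot"]).as_matrix();T[:3,3]=st["eef_pos"];P=T@p["mount"]
    else:P=p["pose"]
    return P,192/np.tan(np.radians(p["fovy"]/2)),p["cx"],p["cy"]
def ray(c,u,v):
    P,f,cx,cy=c
    return P[:3,3],P[:3,:3]@np.array([(u-cx)/f,-(v-cy)/f,-1.])
def at(c,u,v,z):
    o,d=ray(c,u,v);return o+d*(z-o[2])/d[2]
def proj(c,X):
    P,f,cx,cy=c;q=P[:3,:3].T@(np.asarray(X)-P[:3,3]);return np.array([cx+f*q[0]/-q[2],cy-f*q[1]/-q[2]])
E
python3 - <<'E'
from h import *
S=cam("scene");D=cam("side");st=sensors.observe();W=cam("wrist",st);k=.64
print("wrist cam",W[0][:3,3])
for n,u,v,z in[("base far-left",214,221,.018),("plinth TL top",369,330,.06),("plinth TR",482,325,.06),("bore",425,397,.06),("fence end top L",553,237,.042),("fence end top R",604,240,.042),("sidestop top inner L",338,503,.042),("corner",521,511,.042)]:print("W",n,at(W,u*k,v*k,z))
# mosaic scene stand: u=275+x/4, v=190+y/4
for n,x,y,z in[("stand A",92,68,.03),("stand farA",52,125,.03),("stand D",350,180,.03),("stand C",318,243,.03),("horse base",285,187,.03+.019),("acorn base",128,125,.045)]:print("S",n,at(S,275+x/4,190+y/4,z))
# side crop 120x90 -> 400x300
q=.3
for n,x,y,z in[("stand near acorn R",278,80,.03),("near C",155,570-300-0,.03),("D",75,240,.03),("horse base",145,203,.049),("acorn",213,103,.045)]:print("D",n,at(D,165+x*q,205+y*q,z))
for n,x,y,z in[("corner outer top",432,157,.042),("corner inner top",480,150,.042),("fence end in",683,237,.042),("side end in",563,42,.042),("plinth L",562,130,.06),("plT",610,80,.06),("plR",692,125,.06),("plB",660,165,.06)]:print("S",n,at(S,165+(x-400)/4,165+y/4,z))
for n,u,v,z in[("mallet",218,275,0.03),("offcut",603,345,.03),("bottle",372,420,0),("jar",293,380,0),("pink",560,270,.05),("gougetip",525,320,0)]:print("S",n,at(S,u*k,v*k,z))
E
```

```text
wrist cam [0.5501 0.0674 0.3839]
W base far-left [0.4125 0.0387 0.018 ]
W plinth TL top [ 0.5271 -0.0315  0.06  ]
W plinth TR [ 0.6039 -0.0279  0.06  ]
W bore [ 0.5658 -0.0808  0.06  ]
W fence end top L [0.6531 0.0297 0.042 ]
W fence end top R [0.6883 0.0276 0.042 ]
W sidestop top inner L [ 0.499  -0.1794  0.042 ]
W corner [ 0.6437 -0.1865  0.042 ]
S stand A [0.4699 0.1943 0.03  ]
S stand farA [0.5474 0.1882 0.03  ]
S stand D [0.4869 0.4485 0.03  ]
S stand C [0.5625 0.4443 0.03  ]
S horse base [0.5333 0.4018 0.049 ]
S acorn base [0.528  0.2534 0.045 ]
D stand near acorn R [0.468  0.1927 0.03  ]
D near C [0.4761 0.4554 0.03  ]
D D [0.5539 0.4478 0.03  ]
D horse base [0.5077 0.4048 0.049 ]
D acorn [0.5062 0.2611 0.045 ]
S corner outer top [ 0.6732 -0.227   0.042 ]
S corner inner top [ 0.6461 -0.1912  0.042 ]
S fence end in [0.6511 0.0291 0.042 ]
S side end in [ 0.4921 -0.1942  0.042 ]
S plinth L [ 0.6033 -0.1251  0.06  ]
S plT [ 0.529  -0.1167  0.06  ]
S plR [ 0.5443 -0.0189  0.06  ]
S plB [ 0.5997 -0.0221  0.06  ]
S mallet [ 0.6026 -0.4398  0.03  ]
S offcut [0.389  0.5048 0.03  ]
S bottle [ 0.7873  0.1106 -0.    ]
S jar [ 0.7754 -0.1026  0.    ]
S pink [0.2213 0.3438 0.05  ]
S gougetip [0.3724 0.3124 0.    ]
```

Request:
{"fn": "apply_moves", "kwargs": {
  "translation": [
    [-1, 0.1, -0.2],
    [-1, 0.1, -0.2],
    [-1, 0.1, -0.2],
    [-1, 0.1, -0.2],
    [-1, 0.1, -0.2],
    [-1, 0.1, -0.2],
    [-1, 0.1, -0.2],
    [-1, 0.1, -0.2],
    [0, 0, 0],
    [0, 0, 0]
  ],
  "delta_rot": [
    [0, 0, 0],
    [0, 0, 0],
    [0, 0, 0],
    [0, 0, 0],
    [0, 0, 0],
    [0, 0, 0],
    [0, 0, 0],
    [0, 0, 0],
    [0, 0, 0],
    [0, 0, 0]
  ]
}}

```text
time_s: 1.15
eef_pos: [0.5658, -0.16, 0.2503]
ee_rot: [-3.141, -0.001, 1.57]
force: [-0.8, -0.2, -0.6]
width: 1.0
gripper_force: 0.0
```

```bash
python3 - <<'E'
from h import *
st=sensors.observe();im=eyes.get_image("wrist");np.save("st1.npy",np.r_[st["eef_pos"],st["ee_rot"]])
cv2.imwrite("pics/w1.png",im);cv2.imwrite("pics/w1b.png",cv2.resize(im,(800,600),interpolation=cv2.INTER_CUBIC));print(st["eef_pos"],st["ee_rot"])
E
```

```text
[ 0.5658 -0.16    0.2503] [-3.141  -0.0008  1.5698]
```

View pics/w1b.png

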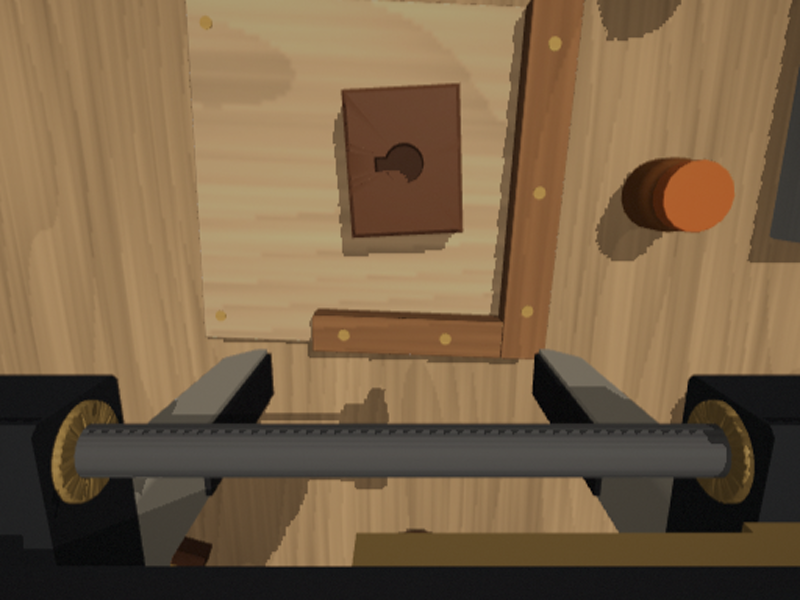

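```bash
python3 - <<'E'
from h import *
s=np.load("st1.npy");W=cam("wrist",{"eef_pos":s[:3],"ee_rot":s[3:]});k=.64
P={n:at(W,u*k,v*k,z) for n,u,v,z in[("TL",342,91,.06),("TR",459,84,.06),("BR",463,232,.06),("BL",352,236,.06),("bore",405,162,.06),("fenceTop",531,0,.042),("corner",503,319,.042),("stopL",313,321,.042),("baseL",206,338,.018),("baseTL",186,0,.018),("screw1",555,44,.042),("screw2",539,193,.042),("screw3",527,312,.042),("s4",343,336,.042),("s5",445,340,.042)]}
for n in P:print(n,P[n])
d=lambda a,b:(np.linalg.norm((P[b]-P[a])),np.degrees(np.arctan2(*(P[b]-P[a])[[1,0]])))
for a,b in[("TL","TR"),("BL","BR"),("BL","TL"),("BR","TR"),("corner","fenceTop"),("stopL","corner"),("baseL","baseTL"),("screw3","screw1"),("s4","s5")]:print(a,b,d(a,b))
c=(P["TL"]+P["TR"]+P["BL"]+P["BR"])/4;print(c)
E
```

```text
TL [ 0.5261 -0.0347  0.06  ]
TR [ 0.6041 -0.0305  0.06  ]
BR [ 0.6095 -0.1284  0.06  ]
BL [ 0.5303 -0.1312  0.06  ]
bore [ 0.5681 -0.0804  0.06  ]
fenceTop [0.6531 0.0251 0.042 ]
corner [ 0.6449 -0.198   0.042 ]
stopL [ 0.4962 -0.1994  0.042 ]
baseL [ 0.4011 -0.221   0.018 ]
baseTL [0.4113 0.033  0.018 ]
screw1 [ 0.6712 -0.0019  0.042 ]
screw2 [ 0.6668 -0.1018  0.042 ]
screw3 [ 0.6633 -0.1923  0.042 ]
s4 [ 0.5193 -0.2117  0.042 ]
s5 [ 0.5999 -0.2152  0.042 ]
TL TR (np.float64(0.0781207934166074), np.float64(3.112372057604199))
BL BR (np.float64(0.07929216591078424), np.float64(1.9877631296996845))
BL TL (np.float64(0.0965673973776915), np.float64(92.49592849166628))
BR TR (np.float64(0.09811813516762592), np.float64(93.18078327533902))
corner fenceTop (np.float64(0.22323453873102622), np.float64(87.8995633654023))
stopL corner (np.float64(0.14870442301781053), np.float64(0.5619307464816276))
baseL baseTL (np.float64(0.2542087551612663), np.float64(87.69572756210708))
screw3 screw1 (np.float64(0.1905642723406957), np.float64(87.62704147847353))
s4 s5 (np.float64(0.08061725081953339), np.float64(-2.4184190178714515))
[ 0.5675 -0.0812  0.06  ]
```

The picture shows the plinth top (342,91)-(459,84)-(463,232)-(352,236), the bore at (405,162) and the inner corner near (503,319). Sizes agree with those given; the board yaw is −2.3°.

Request:
{"fn": "apply_moves", "kwargs": {
  "translation": [
    [0.94, 0.02, 0],
    [0.94, 0.02, 0],
    [0.94, 0.02, 0],
    [0.94, 0.02, 0],
    [0.94, 0.02, 0],
    [0.94, 0.02, 0],
    [0.94, 0.02, 0],
    [0.94, 0.02, 0],
    [0, 0, 1],
    [0, 0, 1],
    [0, 0, 1],
    [0, 0, 1],
    [0, 0, 1],
    [0, 0, 1],
    [0, 0, 1],
    [0, 0, 1],
    [0, 0, 0.95],
    [0, 0, 0.9],
    [0, 0, 0],
    [0, 0, 0]
  ],
  "delta_rot": [
    [0, 0, 0.29],
    [0, 0, 0],
    [0, 0, 0],
    [0, 0, 0],
    [0, 0, 0],
    [0, 0, 0],
    [0, 0, 0],
    [0, 0, 0],
    [0, 0, 0],
    [0, 0, 0],
    [0, 0, 0],
    [0, 0, 0],
    [0, 0, 0],
    [0, 0, 0],
    [0, 0, 0],
    [0, 0, 0],
    [0, 0, 0],
    [0, 0, 0],
    [0, 0, 0],
    [0, 0, 0]
  ],
  "grip": 173
}}

```text
time_s: 3.2
eef_pos: [0.5742, -0.009, 0.0537]
ee_rot: [-3.141, -0.0, 1.531]
force: [0.2, 0.0, 0.6]
width: 0.322
gripper_force: 0.0
```

Request:
{"fn": "apply_moves", "kwargs": {
  "translation": [
    [0, -0.2, 0.6],
    [0, 0, 0.5],
    [0, 0, 0],
    [-0.4, 0, 0],
    [-0.4, 0, 0],
    [-0.4, 0, 0],
    [-0.3, 0, 0],
    [-0.3, 0, 0],
    [-0.3, 0, 0],
    [-0.3, 0, 0],
    [-0.3, 0, 0],
    [-0.3, 0, 0],
    [-0.3, 0, 0],
    [-0.2, 0, 0],
    [0, 0, 0]
  ],
  "delta_rot": [
    [0, 0, 0],
    [0, 0, 0],
    [0, 0, 0],
    [0, 0, 0],
    [0, 0, 0],
    [0, 0, 0],
    [0, 0, 0],
    [0, 0, 0],
    [0, 0, 0],
    [0, 0, 0],
    [0, 0, 0],
    [0, 0, 0],
    [0, 0, 0],
    [0, 0, 0],
    [0, 0, 0]
  ]
}}

```text
time_s: 4.7
eef_pos: [0.5676, -0.0807, 0.0314]
ee_rot: [-3.141, 0.001, 1.53]
force: [0.2, 0.6, 0.9]
width: 0.32
gripper_force: 0.1
```

Request:
{"fn": "apply_moves", "kwargs": {
  "translation": [
    [-0.1, 0, 0],
    [-0.1, 0, 0],
    [-0.1, 0, 0],
    [-0.1, 0, 0]
  ],
  "delta_rot": [
    [0, 0, 0],
    [0, 0, 0],
    [0, 0, 0],
    [0, 0, 0]
  ]
}}

```text
time_s: 5.1
eef_pos: [0.5671, -0.0877, 0.0314]
ee_rot: [-3.141, 0.0, 1.531]
force: [0.3, 2.5, 1.4]
width: 0.322
gripper_force: 0.9
```

Request:
{"fn": "apply_moves", "kwargs": {
  "translation": [
    [-0.1, 0, 0],
    [-0.1, 0, 0]
  ],
  "delta_rot": [
    [0, 0, 0],
    [0, 0, 0]
  ]
}}

```text
time_s: 5.3
eef_pos: [0.5671, -0.0886, 0.0314]
ee_rot: [-3.141, -0.005, 1.529]
force: [3.1, 19.3, 3.0]
width: 0.323
gripper_force: 9.7
```

Request:
{"fn": "apply_moves", "kwargs": {
  "translation": [
    [0.5, 0, 0],
    [0, 0, -1],
    [0, 0, -1],
    [0, 0, -1],
    [0, 0, -1],
    [-0.85, -0.76, 0],
    [-0.85, -0.76, 0],
    [-0.85, -0.76, 0],
    [-0.85, -0.76, 0]
  ],
  "delta_rot": [
    [0, 0, 0],
    [0, 0, 0],
    [0, 0, 0],
    [0, 0, 0],
    [0, 0, 0],
    [0, 0, 0],
    [0, 0, 0],
    [0, 0, 0],
    [0, 0, 0]
  ]
}}

```text
time_s: 6.2
eef_pos: [0.5034, -0.1481, 0.1117]
ee_rot: [-3.142, 0.001, 1.531]
force: [1.4, -1.1, -0.6]
width: 0.319
gripper_force: 0.0
```

Request:
{"fn": "apply_moves", "kwargs": {
  "translation": [
    [0, 0, 0],
    [0, 0, 0],
    [0, 0, 0],
    [0, 0, 0],
    [0, 0, 0],
    [0, 0, 0],
    [0, 0, 0],
    [0, 0, 0],
    [0, 0, 0],
    [0, 0, 0],
    [0, 0, 0],
    [0, 0, 0],
    [0, 0, 0]
  ],
  "delta_rot": [
    [0, 0, 0.94],
    [0, 0, 0.94],
    [0, 0, 0.94],
    [0, 0, 0.94],
    [0, 0, 0.94],
    [0, 0, 0.94],
    [0, 0, 0.94],
    [0, 0, 0.94],
    [0, 0, 0.94],
    [0, 0, 0.94],
    [0, 0, 0.94],
    [0, 0, 0.91],
    [0, 0, 0]
  ],
  "grip": 150
}}

```text
time_s: 7.5
eef_pos: [0.504, -0.1476, 0.1116]
ee_rot: [3.141, 0.0, -0.042]
force: [-0.5, -0.2, 0.2]
width: 0.413
gripper_force: 0.0
```

Request:
{"fn": "apply_moves", "kwargs": {
  "translation": [
    [0, -0.15, 1],
    [0, 0, 1],
    [0, 0, 1],
    [0, 0, 1],
    [0, 0, 0],
    [0.3, 0, 0],
    [0.3, 0, 0],
    [0.3, 0, 0],
    [0.3, 0, 0],
    [0.3, 0, 0],
    [0.3, 0, 0],
    [0.3, 0, 0],
    [0, 0, 0]
  ],
  "delta_rot": [
    [0, 0, 0],
    [0, 0, 0],
    [0, 0, 0],
    [0, 0, 0],
    [0, 0, 0],
    [0, 0, 0],
    [0, 0, 0],
    [0, 0, 0],
    [0, 0, 0],
    [0, 0, 0],
    [0, 0, 0],
    [0, 0, 0],
    [0, 0, 0]
  ]
}}

```text
time_s: 8.8
eef_pos: [0.5479, -0.146, 0.0318]
ee_rot: [3.141, -0.002, -0.04]
force: [0.4, -0.8, -0.1]
width: 0.413
gripper_force: 0.0
```

Request:
{"fn": "apply_moves", "kwargs": {
  "translation": [
    [0.1, 0, 0],
    [0.1, 0, 0],
    [0.1, 0, 0],
    [0.1, 0, 0],
    [0.1, 0, 0]
  ],
  "delta_rot": [
    [0, 0, 0],
    [0, 0, 0],
    [0, 0, 0],
    [0, 0, 0],
    [0, 0, 0]
  ]
}}

```text
time_s: 9.3
eef_pos: [0.5564, -0.1461, 0.0316]
ee_rot: [-3.142, -0.0, -0.041]
force: [-3.2, -0.3, 1.7]
width: 0.413
gripper_force: 1.5
```

Request:
{"fn": "apply_moves", "kwargs": {
  "translation": [
    [0.1, 0, 0]
  ],
  "delta_rot": [
    [0, 0, 0]
  ]
}}

```text
time_s: 9.4
eef_pos: [0.5576, -0.1461, 0.0315]
ee_rot: [-3.141, 0.002, -0.04]
force: [-8.4, -0.8, 7.6]
width: 0.409
gripper_force: 4.5
```

Request:
{"fn": "apply_moves", "kwargs": {
  "translation": [
    [0.1, 0, 0],
    [0, 0, 0],
    [-0.2, 0, 0],
    [-0.5, 0, 0],
    [0, 0, -1],
    [0, 0, -1],
    [0, 0, -1],
    [0, 0, -1],
    [0, 0, -1],
    [-1, 0, -1],
    [-1, 0, -1],
    [-1, 0, -1],
    [-1, 0, 0],
    [-1, 0, 0],
    [-1, 0, 0],
    [0, 0, 0]
  ],
  "delta_rot": [
    [0, 0, 0],
    [0, 0, 0],
    [0, 0, 0],
    [0, 0, 0],
    [0, 0, 0],
    [0, 0, 0],
    [0, 0, 0],
    [0, 0, 0],
    [0, 0, 0],
    [0, 0, 0],
    [0, 0, 0],
    [0, 0, 0],
    [0, 0, 0],
    [0, 0, 0],
    [0, 0, 0],
    [0, 0, 0]
  ]
}}

```text
time_s: 11.0
eef_pos: [0.4246, -0.1404, 0.1917]
ee_rot: [3.141, -0.0, -0.041]
force: [-0.7, -0.4, 0.1]
width: 0.406
gripper_force: 0.0
```

```bash
python3 - <<'E'
from h import *
st=sensors.observe();im=eyes.get_image("wrist");np.save("st2.npy",np.r_[st["eef_pos"],st["ee_rot"]])
cv2.imwrite("pics/w2.png",im);print(st["eef_pos"],st["ee_rot"])
W=cam("wrist",st);u,v=proj(W,[.60,-.146,.06]);print(u,v)
S=eyes.get_image("scene")
m=np.zeros((600,800,3),np.uint8)
u0=int(np.clip(u-100,0,312));v0=int(np.clip(v-90,0,234));print(u0,v0)
cv2.imwrite("pics/w2b.png",cv2.resize(im[v0:v0+150,u0:u0+200],(800,600),interpolation=cv2.INTER_CUBIC))
E
```

```text
[ 0.4246 -0.1404  0.1917] [ 3.1415 -0.0003 -0.0411]
256.0402526923576 -19.826368422535438
156 0
```

View pics/w2b.png

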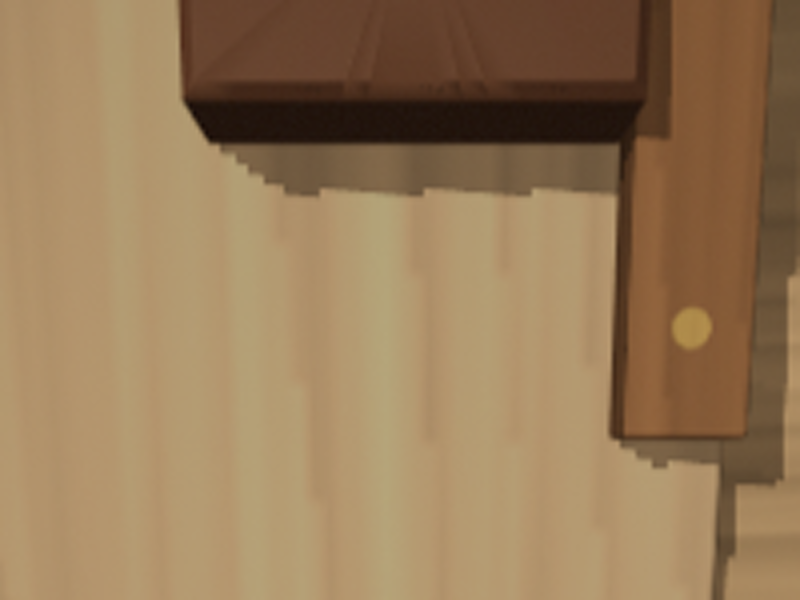

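The crop shows the plinth's −y face meeting the side stop along (625,110-140) with no visible gap. On to the horse.

Request:
{"fn": "apply_moves", "kwargs": {
  "translation": [
    [0, -1, -0.6],
    [0, -1, -0.6],
    [0, -1, -0.6],
    [0, -1, -0.6],
    [0, -1, -0.6],
    [0, -1, 0],
    [0, -1, 0],
    [0, -1, 0],
    [0, -1, 0],
    [0, -1, 0],
    [0, -1, 0],
    [0, -1, 0],
    [0, -1, 0],
    [0, -1, 0],
    [0, -1, 0],
    [0, -1, 0],
    [0, -1, 0],
    [0, -1, 0],
    [0, -1, 0],
    [0, -1, 0]
  ],
  "delta_rot": [
    [0, 0, 0],
    [0, 0, 0],
    [0, 0, 0],
    [0, 0, 0],
    [0, 0, 0],
    [0, 0, 0],
    [0, 0, 0],
    [0, 0, 0],
    [0, 0, 0],
    [0, 0, 0],
    [0, 0, 0],
    [0, 0, 0],
    [0, 0, 0],
    [0, 0, 0],
    [0, 0, 0],
    [0, 0, 0],
    [0, 0, 0],
    [0, 0, 0],
    [0, 0, 0],
    [0, 0, 0]
  ],
  "grip": 60
}}

```text
time_s: 13.1
eef_pos: [0.4434, 0.2605, 0.2514]
ee_rot: [-3.141, -0.001, -0.04]
force: [0.9, -0.4, 0.9]
width: 0.763
gripper_force: 0.0
```

Request:
{"fn": "apply_moves", "kwargs": {
  "translation": [
    [0, -1, 0],
    [0, -1, 0],
    [0, -1, 0],
    [0, -1, 0],
    [0, -1, 0],
    [0, 0, 0],
    [0, 0, 0]
  ],
  "delta_rot": [
    [0, 0, 0],
    [0, 0, 0],
    [0, 0, 0],
    [0, 0, 0],
    [0, 0, 0],
    [0, 0, 0],
    [0, 0, 0]
  ]
}}

```text
time_s: 13.8
eef_pos: [0.4467, 0.3592, 0.2511]
ee_rot: [3.141, 0.0, -0.039]
force: [0.6, -0.8, 0.6]
width: 0.761
gripper_force: 0.0
```

```bash
python3 - <<'E'
from h import *
st=sensors.observe();im=eyes.get_image("wrist");np.save("st3.npy",np.r_[st["eef_pos"],st["ee_rot"]])
cv2.imwrite("pics/w3.png",im);print(st["eef_pos"],st["ee_rot"])
cv2.imwrite("pics/scene3.png",eyes.get_image("scene"))
W=cam("wrist",st);print(proj(W,[.517,.39,.1]))
cv2.imwrite("pics/w3b.png",cv2.resize(im[:225,100:400],(800,600),interpolation=cv2.INTER_CUBIC))
E
```

```text
[0.4467 0.3592 0.2511] [ 3.1412  0.0003 -0.0391]
[223.2381 113.3178]
```

View pics/w3b.png

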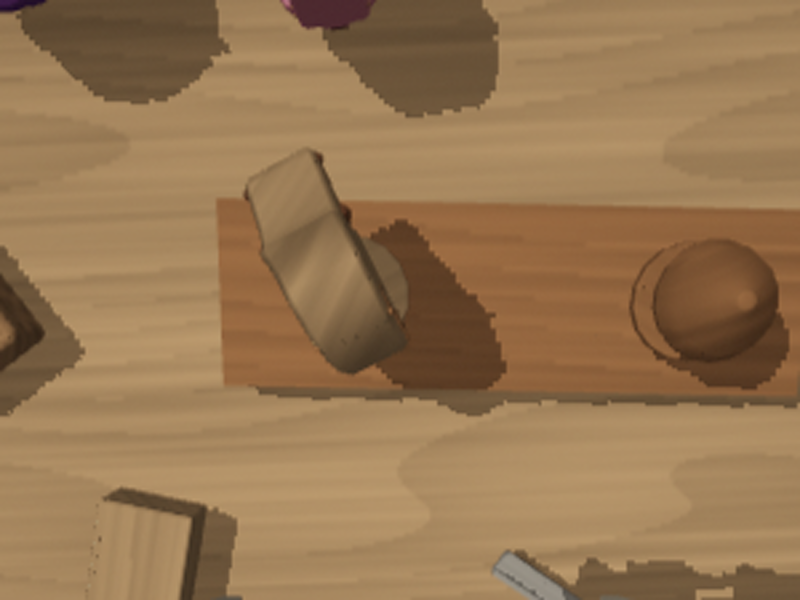

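Crop of the wrist view: horse seen from above, nose at (275,170), mane at (378,355), collar edge at (408,290); stand edges: left end (218,198)-(223,385), right side y≈210/393; acorn at (715,300).

```bash
python3 - <<'E'
from h import *
s=np.load("st3.npy");W=cam("wrist",{"eef_pos":s[:3],"ee_rot":s[3:]})
px=lambda x,y:(100+x*.375,y*.375)
g=lambda x,y,z:at(W,*px(x,y),z)
TL,BL=g(218,198,.03),g(224,385,.03);TR,BR=g(800,210,.03),g(800,393,.03)
print(TL,BL,TR,BR)
t=((TR-TL)/np.linalg.norm(TR-TL)+(BR-BL)/np.linalg.norm(BR-BL))/2;t/=np.linalg.norm(t)
print("dir",np.degrees(np.arctan2(t[1],t[0])),"widths",np.linalg.norm(TL-BL),abs(np.cross((TR-TL)[:2],0*t[:2]+t[:2])))
print("hole",(TL+BL)/2+.06*t, "acorn hole",(TL+BL)/2+.2*t)
for n,a,b,z in[("nose",(308,150),(247,190),.125),("crease",(342,210),(264,252),.143),("back",(405,342),(350,372),.11)]:
    A,B=g(*a,z),g(*b,z);d=B-A;print(n,A,B,np.linalg.norm(d),np.degrees(np.arctan2(d[1],d[0]))-90)
# collar: project circle candidate
import itertools
H=(TL+BL)/2+.06*t
for z in(.057,):
    c=np.array([H[0],H[1],z]);
    for a in(0,-45,-90,-135):
        p=proj(W,c+.024*np.array([np.cos(np.radians(a)),np.sin(np.radians(a)),0]));print(a,(p[0]-100)/.375,p[1]/.375)
print("nadir",(proj(W,[W[0][0,3],W[0][1,3],0])-[100,0])/.375)
E
```

```text
[0.5629 0.4419 0.03  ] [0.4833 0.4469 0.03  ] [0.5482 0.1916 0.03  ] [0.4695 0.1862 0.03  ]
dir -93.20498794345536 widths 0.07969396753863484 0.0006934830760792765
hole [0.5198 0.3845 0.03  ] acorn hole [0.5119 0.2447 0.03  ]
nose [0.5641 0.3909 0.125 ] [0.5529 0.4115 0.125 ] 0.023441355068137607 28.627333665701613
crease [0.5436 0.3797 0.143 ] [0.5323 0.4045 0.143 ] 0.027259055253413614 24.45026554878818
back [0.5022 0.3628 0.11  ] [0.4925 0.3829 0.11  ] 0.022341428547755143 25.806589637850664
0 348.96879513267135 233.94622165751932
-45 391.78753477985987 250.43587774699657
-90 410.8596145613753 293.0082803724888
-135 395.65545858825817 335.96444167230254
nadir [419.2368 307.6987]<stdin>:8: DeprecationWarning: Arrays of 2-dimensional vectors are deprecated. Use arrays of 3-dimensional vectors instead. (deprecated in NumPy 2.0)
```

Request:
{"fn": "apply_moves", "kwargs": {
  "translation": [
    [0, 0, 0],
    [0, 0, 0],
    [0, 0, 0],
    [0, 0, 0],
    [0.9, 0.11, 0],
    [0.9, 0.11, 0],
    [0.9, 0.11, 0],
    [0.9, 0.11, 0],
    [0, 0, 0],
    [0, 0, 0]
  ],
  "delta_rot": [
    [0, 0, -0.87],
    [0, 0, -0.87],
    [0, 0, -0.87],
    [0, 0, -0.87],
    [0, 0, 0],
    [0, 0, 0],
    [0, 0, 0],
    [0, 0, 0],
    [0, 0, 0],
    [0, 0, 0]
  ]
}}

```text
time_s: 14.9
eef_pos: [0.5152, 0.3809, 0.2514]
ee_rot: [3.142, 0.001, 0.444]
force: [-0.9, 1.2, 0.7]
width: 0.766
gripper_force: 0.0
```

Request:
{"fn": "apply_moves", "kwargs": {
  "translation": [
    [0, -0.05, 1],
    [0, 0, 1],
    [0, 0, 1],
    [0, 0, 1],
    [0, 0, 1],
    [0, 0, 1],
    [0, 0, 0.8],
    [0, 0, 0.6],
    [0, 0, 0.5],
    [0, 0, 0.4],
    [0, 0, 0]
  ],
  "delta_rot": [
    [0, 0, 0],
    [0, 0, 0],
    [0, 0, 0],
    [0, 0, 0],
    [0, 0, 0],
    [0, 0, 0],
    [0, 0, 0],
    [0, 0, 0],
    [0, 0, 0],
    [0, 0, 0],
    [0, 0, 0]
  ]
}}

```text
time_s: 16.0
eef_pos: [0.5143, 0.3823, 0.0848]
ee_rot: [3.142, 0.002, 0.445]
force: [-0.4, -0.2, 0.7]
width: 0.761
gripper_force: 0.0
```

Request:
{"fn": "apply_moves", "kwargs": {
  "translation": [
    [0, 0, 0],
    [0, 0, 0],
    [0, 0, 0],
    [0, 0, 0],
    [0, 0, 0],
    [0, 0, 0]
  ],
  "delta_rot": [
    [0, 0, 0],
    [0, 0, 0],
    [0, 0, 0],
    [0, 0, 0],
    [0, 0, 0],
    [0, 0, 0]
  ],
  "grip": 200,
  "newtons": 8
}}

```text
time_s: 16.6
eef_pos: [0.5149, 0.3827, 0.0858]
ee_rot: [-3.142, -0.0, 0.445]
force: [0.5, -0.2, -0.2]
width: 0.302
gripper_force: 8.0
```

Request:
{"fn": "apply_moves", "kwargs": {
  "translation": [
    [0, 0, 0],
    [0, 0, 0],
    [0, 0, 0],
    [0, 0, -0.5],
    [0, 0, -0.8],
    [0, 0, -1],
    [0, 0, -1],
    [0, 0, -1],
    [0, 0, -1],
    [0, 0, -1],
    [0, 0, -1],
    [0, 0, -0.5],
    [0, 0, 0],
    [0, 0, 0]
  ],
  "delta_rot": [
    [0, 0, 0],
    [0, 0, 0],
    [0, 0, 0],
    [0, 0, 0],
    [0, 0, 0],
    [0, 0, 0],
    [0, 0, 0],
    [0, 0, 0],
    [0, 0, 0],
    [0, 0, 0],
    [0, 0, 0.7],
    [0, 0, 0.7],
    [0, 0, 0.78],
    [0, 0, 0]
  ],
  "grip": 255,
  "newtons": 45
}}

```text
time_s: 18.0
eef_pos: [0.5148, 0.3827, 0.2425]
ee_rot: [-3.141, -0.001, 0.14]
force: [-0.4, -0.4, -1.3]
width: 0.301
gripper_force: 44.8
```

Request:
{"fn": "apply_moves", "kwargs": {
  "translation": [
    [-0.12, 0.97, 0],
    [-0.12, 0.97, 0],
    [-0.12, 0.97, 0],
    [-0.12, 0.97, 0],
    [-0.12, 0.97, 0],
    [-0.12, 0.97, 0],
    [-0.12, 0.97, 0],
    [-0.12, 0.97, 0],
    [-0.12, 0.97, 0],
    [-0.12, 0.97, 0],
    [-0.12, 0.97, 0],
    [-0.12, 0.97, 0],
    [-0.12, 0.97, 0],
    [-0.12, 0.97, 0],
    [-0.12, 0.97, 0],
    [-0.12, 0.97, 0],
    [-0.12, 0.97, 0],
    [-0.12, 0.97, 0],
    [-0.12, 0.97, 0],
    [-0.12, 0.97, 0]
  ],
  "delta_rot": [
    [0, 0, 0],
    [0, 0, 0],
    [0, 0, 0],
    [0, 0, 0],
    [0, 0, 0],
    [0, 0, 0],
    [0, 0, 0],
    [0, 0, 0],
    [0, 0, 0],
    [0, 0, 0],
    [0, 0, 0],
    [0, 0, 0],
    [0, 0, 0],
    [0, 0, 0],
    [0, 0, 0],
    [0, 0, 0],
    [0, 0, 0],
    [0, 0, 0],
    [0, 0, 0],
    [0, 0, 0]
  ]
}}

```text
time_s: 20.0
eef_pos: [0.5212, -0.0096, 0.2416]
ee_rot: [-3.142, 0.001, 0.142]
force: [0.7, 1.0, -1.0]
width: 0.302
gripper_force: 44.8
```

Request:
{"fn": "apply_moves", "kwargs": {
  "translation": [
    [-0.12, 0.97, 0],
    [-0.12, 0.97, 0],
    [-0.12, 0.97, 0],
    [-0.12, 0.97, 0],
    [-0.12, 0.97, 0],
    [-0.12, 0.97, 0],
    [-0.12, 0.97, 0],
    [0, 0, 0],
    [0, 0, 0]
  ],
  "delta_rot": [
    [0, 0, 0],
    [0, 0, 0],
    [0, 0, 0],
    [0, 0, 0],
    [0, 0, 0],
    [0, 0, 0],
    [0, 0, 0],
    [0, 0, 0],
    [0, 0, 0]
  ]
}}

```text
time_s: 20.9
eef_pos: [0.5237, -0.1453, 0.2415]
ee_rot: [-3.141, 0.001, 0.14]
force: [0.3, 1.2, -1.6]
width: 0.298
gripper_force: 44.8
```

```bash
python3 - <<'E'
from h import *
st=sensors.observe();im=eyes.get_image("wrist");np.save("st4.npy",np.r_[st["eef_pos"],st["ee_rot"]])
cv2.imwrite("pics/w4.png",im);print(st["eef_pos"],st["ee_rot"])
W=cam("wrist",st);u,v=proj(W,[.6055,-.1476,.06]);print(u,v)
u0=int(np.clip(u-120,0,272));v0=int(np.clip(v-90,0,204));print(u0,v0)
cv2.imwrite("pics/w4b.png",cv2.resize(im[v0:v0+180,u0:u0+240],(800,600),interpolation=cv2.INTER_CUBIC))
E
```

```text
[ 0.5237 -0.1453  0.2415] [-3.1408  0.0005  0.1405]
271.07013491796624 102.02214678958751
151 12
```

View pics/w4b.png

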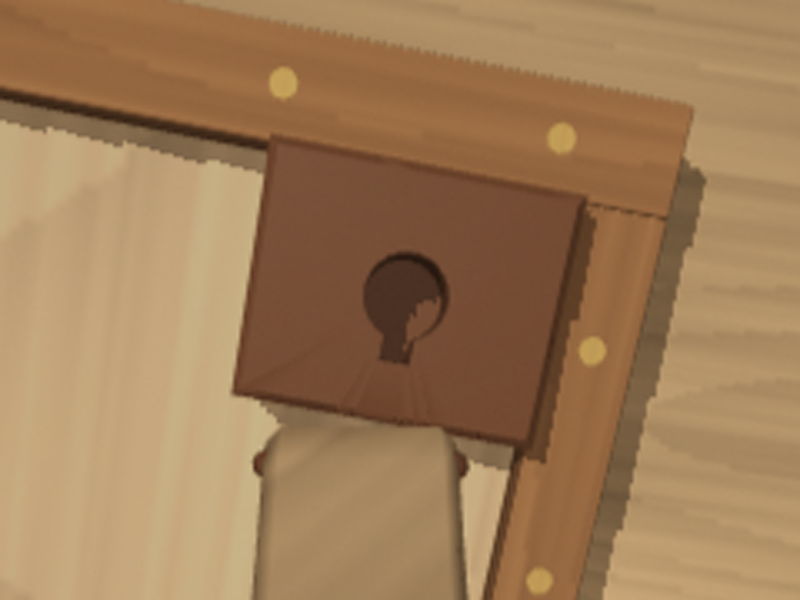

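The plinth sits square in the corner: top corners (272,137), (585,197), (522,443), (235,392); bore centre (406,297), keyway end (395,362).

```bash
python3 - <<'E'
from h import *
s=np.load("st4.npy");W=cam("wrist",{"eef_pos":s[:3],"ee_rot":s[3:]})
g=lambda x,y,z=.06:at(W,151+x*.3,12+y*.3,z)
im=cv2.imread("pics/w4.png")
C=[g(*p) for p in[(272,137),(585,197),(522,443),(235,392)]]
print(*C,sum(C)/4)
for a,b in((0,1),(3,2),(3,0),(2,1)):
    d=C[b]-C[a];print(np.linalg.norm(d),np.degrees(np.arctan2(d[1],d[0])))
b=g(406,297);print("bore",b)
th=-.041
for screw in[(283,82),(562,138)]:print(g(*screw,.042))
yaw=s[5];t=b[:2]-.0052*np.array([np.cos(yaw),np.sin(yaw)]);d=t-s[:2]
print("tcp target",t,"tool dx,dy units",(d@[np.cos(yaw),np.sin(yaw)])/.02,(d@[np.sin(yaw),-np.cos(yaw)])/.02)
E
```

```text
[ 0.6471 -0.1018  0.06  ] [ 0.6436 -0.1993  0.06  ] [ 0.5669 -0.1935  0.06  ] [ 0.57   -0.0993  0.06  ] [ 0.6069 -0.1485  0.06  ]
0.09756331622103498 -92.08261172425509
0.09427142665447673 -91.8913405216129
0.07717184501195638 -1.9110090132753792
0.07691773483757168 -4.363554298698213
bore [ 0.6067 -0.1493  0.06  ]
[ 0.6666 -0.1016  0.042 ]
[ 0.6628 -0.192   0.042 ]
tcp target [ 0.6015 -0.15  ] tool dx,dy units 3.8219369984601537 0.7767197771452881
```

Request:
{"fn": "apply_moves", "kwargs": {
  "translation": [
    [0.95, 0.19, 0],
    [0.95, 0.19, 0],
    [0.95, 0.19, 0],
    [0.95, 0.18, 0],
    [0, 0, 1],
    [0, 0, 1],
    [0, 0, 1],
    [0, 0, 1],
    [0, 0, 0.8],
    [0, 0, 0.4],
    [0, 0, 0.2],
    [0, 0, 0],
    [0, 0, 0]
  ],
  "delta_rot": [
    [0, 0, 0],
    [0, 0, 0],
    [0, 0, 0],
    [0, 0, 0],
    [0, 0, 0],
    [0, 0, 0],
    [0, 0, 0],
    [0, 0, 0],
    [0, 0, 0],
    [0, 0, 0],
    [0, 0, 0],
    [0, 0, 0],
    [0, 0, 0]
  ]
}}

```text
time_s: 22.25
eef_pos: [0.6022, -0.1492, 0.1346]
ee_rot: [3.141, -0.001, 0.141]
force: [-0.5, -0.0, -1.6]
width: 0.299
gripper_force: 44.8
```

Request:
{"fn": "apply_moves", "kwargs": {
  "translation": [
    [-0.04, 0, 0.1],
    [0, 0, 0.1],
    [0, 0, 0.1],
    [0, 0, 0.1],
    [0, 0, 0.05],
    [0, 0, 0.05]
  ],
  "delta_rot": [
    [0, 0, 0],
    [0, 0, 0],
    [0, 0, 0],
    [0, 0, 0],
    [0, 0, 0],
    [0, 0, 0]
  ]
}}

```text
time_s: 22.85
eef_pos: [0.6009, -0.1493, 0.1235]
ee_rot: [-3.142, 0.0, 0.141]
force: [-0.8, -0.2, -0.8]
width: 0.298
gripper_force: 44.8
```

Request:
{"fn": "apply_moves", "kwargs": {
  "translation": [
    [0, 0, 0.1],
    [0, 0, 0.1],
    [0, 0, 0.1],
    [0, 0, 0]
  ],
  "delta_rot": [
    [0, 0, 0],
    [0, 0, 0],
    [0, 0, 0],
    [0, 0, 0]
  ]
}}

```text
time_s: 23.25
eef_pos: [0.6009, -0.1494, 0.1173]
ee_rot: [3.142, 0.0, 0.141]
force: [0.3, -0.9, -2.2]
width: 0.299
gripper_force: 44.8
```

Request:
{"fn": "apply_moves", "kwargs": {
  "translation": [
    [0, 0, 0.06],
    [0, 0, 0.06],
    [0, 0, 0.05],
    [0, 0, 0]
  ],
  "delta_rot": [
    [0, 0, 0],
    [0, 0, 0],
    [0, 0, 0],
    [0, 0, 0]
  ]
}}

```text
time_s: 23.65
eef_pos: [0.601, -0.1494, 0.1145]
ee_rot: [3.141, -0.0, 0.141]
force: [-0.3, -0.1, 0.6]
width: 0.302
gripper_force: 44.8
```

Request:
{"fn": "apply_moves", "kwargs": {
  "translation": [
    [0, -0.015, 0.03],
    [0, -0.015, 0],
    [0, -0.015, 0],
    [0, 0, 0]
  ],
  "delta_rot": [
    [0, 0, 0.43],
    [0, 0, 0.43],
    [0, 0, 0.44],
    [0, 0, 0]
  ]
}}

```text
time_s: 24.05
eef_pos: [0.6008, -0.1483, 0.1136]
ee_rot: [-3.141, 0.0, -0.041]
force: [0.4, 0.2, -1.2]
width: 0.3
gripper_force: 44.8
```

Request:
{"fn": "apply_moves", "kwargs": {
  "translation": [
    [0, 0, 0.08],
    [0, 0, 0.08],
    [0, 0, 0]
  ],
  "delta_rot": [
    [0, 0, 0],
    [0, 0, 0],
    [0, 0, 0]
  ]
}}

```text
time_s: 24.35
eef_pos: [0.6007, -0.1484, 0.1101]
ee_rot: [-3.141, 0.0, -0.04]
force: [-0.6, 0.4, -1.5]
width: 0.297
gripper_force: 44.8
```

Request:
{"fn": "apply_moves", "kwargs": {
  "translation": [
    [0, 0, 0.1],
    [0, 0, 0.1],
    [0, 0, 0.1],
    [0, 0, 0.1],
    [0, 0, 0.1],
    [0, 0, 0.1],
    [0, 0, 0]
  ],
  "delta_rot": [
    [0, 0, 0],
    [0, 0, 0],
    [0, 0, 0],
    [0, 0, 0],
    [0, 0, 0],
    [0, 0, 0],
    [0, 0, 0]
  ]
}}

```text
time_s: 25.05
eef_pos: [0.6008, -0.1484, 0.0981]
ee_rot: [-3.141, 0.0, -0.04]
force: [0.4, -1.6, -1.1]
width: 0.3
gripper_force: 44.8
```

Request:
{"fn": "apply_moves", "kwargs": {
  "translation": [
    [0, 0, 0.05],
    [0, 0, 0.03]
  ],
  "delta_rot": [
    [0, 0, 0],
    [0, 0, 0]
  ]
}}

```text
time_s: 25.25
eef_pos: [0.6008, -0.1484, 0.0968]
ee_rot: [-3.142, 0.0, -0.041]
force: [-0.5, 0.3, -1.0]
width: 0.299
gripper_force: 44.8
```

Request:
{"fn": "apply_moves", "kwargs": {
  "translation": [
    [0.05, 0.05, 0],
    [0.05, 0.05, 0],
    [0, 0, 0]
  ],
  "delta_rot": [
    [0, 0, 0],
    [0, 0, 0],
    [0, 0, 0]
  ]
}}

```text
time_s: 25.55
eef_pos: [0.6021, -0.1498, 0.0968]
ee_rot: [-3.14, 0.002, -0.04]
force: [-2.3, 2.9, 1.3]
width: 0.301
gripper_force: 44.8
```

Request:
{"fn": "apply_moves", "kwargs": {
  "translation": [
    [0.04, 0.04, 0],
    [0, 0, 0]
  ],
  "delta_rot": [
    [0, 0, 0],
    [0, 0, 0]
  ]
}}

```text
time_s: 25.75
eef_pos: [0.6022, -0.1499, 0.0969]
ee_rot: [-3.139, 0.003, -0.04]
force: [-4.4, 5.9, 4.0]
width: 0.3
gripper_force: 44.8
```

Request:
{"fn": "apply_moves", "kwargs": {
  "translation": [
    [-0.02, -0.02, 0],
    [0, 0, 0.05],
    [0, 0, 0.05],
    [0, 0, 0]
  ],
  "delta_rot": [
    [0, 0, 0],
    [0, 0, 0],
    [0, 0, 0],
    [0, 0, 0]
  ]
}}

```text
time_s: 26.15
eef_pos: [0.6022, -0.1498, 0.0968]
ee_rot: [-3.14, 0.001, -0.04]
force: [-7.9, 5.7, 13.9]
width: 0.3
gripper_force: 44.8
```

Request:
{"fn": "apply_moves", "kwargs": {
  "translation": [
    [0, 0, 0.05],
    [0, 0, 0.03],
    [0, 0, 0],
    [0, 0, 0],
    [0, 0, 0]
  ],
  "delta_rot": [
    [0, 0, 0],
    [0, 0, 0],
    [0, 0, 0],
    [0, 0, 0],
    [0, 0, 0]
  ],
  "newtons": 55
}}

```text
time_s: 26.65
eef_pos: [0.6022, -0.1498, 0.0967]
ee_rot: [-3.141, 0.001, -0.04]
force: [-12.5, 7.2, 22.5]
width: 0.301
gripper_force: 54.8
```

```bash
python3 - <<'E'
from h import *
st=sensors.observe();print(st["time_s"],st["eef_pos"],st["force"],st["torque"])
a=eyes.get_image("scene");b=eyes.get_image("side")
m=np.zeros((600,800,3),np.uint8)
m[:,:400]=cv2.resize(a[135:255,180:260],(400,600),interpolation=cv2.INTER_CUBIC)
m[:,400:]=cv2.resize(b[110:230,210:290],(400,600),interpolation=cv2.INTER_CUBIC)
cv2.imwrite("pics/fin.png",m)
E
```

```text
26.65 [ 0.6022 -0.1498  0.0967] [-12.5046   7.1585  22.4925] [1.4537 2.2719 0.018 ]
```

View pics/fin.png

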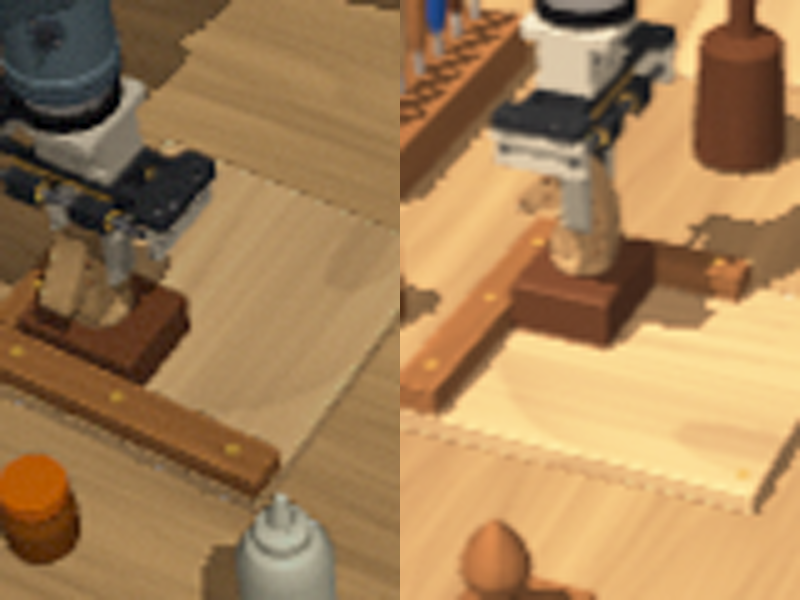

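Collar flat on the plinth, plinth tight in the corner, about 22 N down and pressing into both stops.

```bash
python3 -c "
from rig import ticket
print(ticket.hand_in())"
```

```text
the job is handed in; nothing more can be done
None
```

The job is handed in at about 27 s of the 72 s: the plinth is tight in the corner, and the horse head is keyed and fully home, still gripped at 55 N and pressed down with about 22 N.

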